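# Lock the grinding cup onto the sample mill

## Robot

A 6-joint arm with a two-finger parallel gripper is mounted at the origin on a cart in front of the work surface, level with it; the furniture and walls round the work are solid. World frame = base frame: x ahead of the robot, y to its left, z up, the work surface at z = 0. Lengths are in mm, angles in rad, forces in N, time in s.
With the tool pointing down it reaches from about 150 to 775 mm from the base axis. Payload 6.1 kg.
Tool frame: the origin (TCP) lies on the centre line of the jaws, within the pads' length; the fingertips stand arm.nose_length ahead of it and the grasp point (between the pads) lies 8 mm behind it (arm.nose_length is the distance from the TCP to the fingertips, in mm); z points along the fingers, y is the direction in which the jaws open and shut (so a half turn about z gives the same grasp; the last joint's range is limited). The gripper opens to 85 mm and grips with 20 to 120 N. Pads are 22 mm wide; open, the fingers measure 114 mm over their backs; the gripper's body (76 mm by 85 mm) begins 54 mm behind the grasp point. The pads swing forward as they close: fully open they stand 13 mm farther back than shut.
Start: joints at [-1.204, 0.126, -0.04, 1.405, 0, 1.571], TCP at [188.273, -490.063, 242.295] pointing down, gripper open.
Joint ranges: [-2.72, 2.72], [-0.95, 1.95], [-1.27, 1.35], [-1.78, 2.02], [-1.46, 1.47], [-3.14, 3.14]. Speed limits (rad/s): [2.39, 2.39, 3.01, 3.14, 3.14, 3.14].

## Interface

Orientations are given as a unit quaternion [x, y, z, w].
In Python, from workcell import arm gives the robot as it stands.
- The arm moves only by the shell command python3 -m handwheel 'ROWS'. ROWS is JSON, a list of rows, each a list of 7 numbers: the gripper's target within -1 to 1 (shut at 1, half-way at 0, fully open at -1), then the shift along the tool's x, y, z in units of 50 mm (1.0 is 50 mm), then the turn, a rotation vector about the tool's x, y, z in units of 5 degrees (1.0 is 5 degrees). A call has 1 to 5 rows; each row shifts and turns the commanded pose from where the row before left it, along the tool's axes as they then stand; what a row does not reach is not made up. A row lasts 1/10 s, in which the tool goes at most 50 mm and 8.59 degrees, less where a joint would pass 70% of its speed; a pose out of reach is approached as far as the arm can. A call is refused whole if a number of a shift passes 1 or a number of a turn 1, either way. A call with a gripper value outside its range is refused whole. The fingers move at their own pace and stop on an object; the grip force is fixed at half the most. Time passes only in rows, so rows that do not move let the fingers close. It gives the time, the measured TCP pose, the force and the opening at its end, in the units of the state.
- arm.state(): the state, without advancing time (a new reading comes with each control period).
- arm.camera(name): name is "scene" or "top" or "wrist"; returns a dict with "img" (480x640x3 uint8, red, green, blue), "vertical_fov" (degrees; the focal length in pixels is half the picture's height over the tangent of half this angle, whatever the lens; pixels are square), "cx", "cy" (the principal point, pixels), "xyz" and "attitude" of the camera in the world. Camera axes: x right, y up, looking along -z (the intrinsics and any distortion apply to the point x, -y, -z); pixel columns grow to the right and rows downward; lengths in mm; the calibration is good to about 2 mm. A picture is of the moment at which its call begins. There is no depth.
- arm.finish_job(): hands the job in, once; it reports no verdict.
Trained networks look in a picture, given as the dict that the camera call returned (one of the last four; its "shot" number tells which), for a name from the list of things; names that differ only in an ending like _2 or _b are one class to them, and where a whole thing is asked for, a point or a joint stands for the part that bears it (a point fixed in the world has none). Each returns a list of dicts, best first, with "conf" (0 to 1); they miss things now and then, are a little off and sometimes report something else, mostly with a low value. They report only what shows in the picture. A call takes as long as a camera call. They do not tell look-alikes from the thing itself.
- arm.search_frame(picture, query): "box" ([left, top, width, height] in pixels, round what is visible of it).
- arm.outline_of(picture, query): "mask" (480x640 bool, what is visible of it) and "box" ([left, top, width, height] in pixels, round what is visible of it).
The state is a dict: "t": time; "joint_pos": joint angles; "qd": joint speeds; "joint_efforts": joint torques, N m; "ee_pos": TCP position; "tool_rot": TCP orientation; "force": force on the tool from outside, world axes, zero at the start; "ft_torque": the same for the moment, N m; "width": finger opening in mm.
Only numpy, scipy, OpenCV 4.12 (cv2) and the standard library are available. Lean on these libraries where they do the work, as an engineer would, in place of code of your own. Each camera call takes 0.05 s, during which the arm holds its last target. There are 200 camera calls.

## Task

Fit the grinding cup onto the sample mill: lower it into the collar so that its two lugs drop through the notches, push it down against the spring and turn it clockwise, about a quarter turn, until it meets the stop, then let it go so that it clicks up into its locked position. Feel your way: do not force it, and leave the things round about where they stand.

Things in the scene. Friction and masses are not known exactly. Their poses are not given: they have to be found in the camera images.
- cup_center (a point): the loose grinding cup, 98 mm tall, 0.15 to 0.3 kg, upright on the bench; point on its axis, 49 mm over its foot; z up its axis. Steel spigot below, 44 mm across, chamfered at the foot; ribbed white body 52 mm across from 22 to 62 mm over the foot; grey grip web on top. A half turn about its axis makes no difference.
- cup_grip (a point): the middle of the cup's upright grip web, on the cup's axis, 84 mm over the foot. The web is 46 mm long (along x), 14 mm thick (along y; take it across this) and 36 mm high, from 62 to 98 mm over the foot; fingertips must stay above the 64 mm shoulder.
- cup_foot (a point): centre of the underside of the cup's spigot, on its axis. Two steel lugs stick out of the spigot to +x and -x, exactly below the ends of the grip web: 10 mm wide, out to 29.5 mm from the axis, 5 mm thick, from 6 to 11 mm over the foot.
- mill: the sample mill, fixed on the bench: white housing 134 mm wide (y), deck 70 mm high, sloped control panel towards its -x. Origin on the bench under the axis of the round aluminium collar (76 mm across) that stands on the deck; the collar's upper face is 96 mm over the bench.
- socket (a point): centre of the collar's upper face, z up, x and y as the mill's. The bore in the lip is 47 mm across, with two notches 13 mm wide, opposite each other, about towards +y and -y. The collar can be set round on its mounting: its notches lie anywhere within 23 degrees either way of the y axis; this is not reported: see or feel it. With lugs on the lip the cup's foot is 6 mm below this point.
- drive (a point): centre of the sprung drive plate in the collar, 12 mm below its upper face, when nothing presses on it; a cup let down through the notches rests on it and can be re-gripped. It gives way at about 4 N, then 1 N per mm, for 9 mm to a hard stop. The lugs pass under the 7 mm lip when it is pressed 6 to 9 mm (10 to 13 N). Forcing is over 50 N between cup and mill, all contacts added up.
- locked (a point): where the centre of the cup's foot is when locked, 15.5 mm below the collar's upper face. Under the lip the lugs turn clockwise, seen from above, to a stop 78 degrees from the middle of the notch. Over the last 7 degrees the lip is only 4.5 mm thick: there the spring lifts the released cup 2.5 mm into this pocket. Twisting with 1 N m at the stop is forcing. It cannot turn anticlockwise.
- timer: flat white bench timer, 64 x 64 x 19 mm, loose on the bench; origin in the middle of its underside; a bystander
- rack: low black tube rack, 101 x 139 x 34 mm, loose; origin in the middle of its underside; a bystander
- wash: white wash bottle with a red spout, 65 x 94 x 190 mm, loose; origin in the middle of its underside; a bystander
- tape: roll of tape lying flat, 62 mm across, 19 mm high, loose; origin in the middle of its underside; a bystander
Not all that is in view belongs to the job. Leave any purple or turquoise look-alike of the part that bears cup_center alone.

How it is judged (in metres and radians):
On the way, in this order (a step that is already met when the one before it is completed fails the run):
1. the cup stands upright in the collar with its lugs in the notches (cup centre less than 40.5 mm above the collar's face, within 3.5 mm of its axis) (z of cup_center in the frame of socket below 0.0405 m and horizontal distance between cup_center and socket below 0.0035 m and angle between cup_center's own z axis and vertical below 0.12 rad), for 0.1 s.
2. the cup is pressed down against the spring and turned under the lip (cup centre less than 32.5 mm above the collar's face, lugs turned more than 35 degrees away from the mill's y axis) (z of cup_center in the frame of socket below 0.0325 m and angle between the x axis of cup_center and the y axis of socket, either way round above 0.61 rad and horizontal distance between cup_center and socket below 0.0035 m), for 0.1 s.
At the end, for the whole second after the job is handed in: the cup stands locked and let go on the mill: at rest and upright (within 4.5 degrees) on the collar's axis (within 3 mm), turned to the stop, its lugs up in the pockets, so that its centre is 33.5 mm above the collar's face (32.2 to 35.0 mm) (z of cup_center in the frame of socket between 0.0322 and 0.035 m and angle between the x axis of cup_center and the y axis of socket, either way round above 0.8 rad and horizontal distance between cup_center and socket below 0.003 m and angle between cup_center's own z axis and vertical below 0.08 rad and linear speed of cup below 0.02 m/s); the robot touches nothing.
It fails at once if the cup is forced: more than 50 N between the cup and the mill, all contacts added up (contact force between cup and mill above 50 N).
It fails at once if the cup is knocked over (angle between cup_center's own z axis and vertical above 0.7 rad).
It fails at once if a bystander is moved by more than 20 mm (distance of any of timer, rack, wash, tape from where it was at the start of the episode above 0.02 m).
It also fails if it takes over 72 s, if anything falls off the work surface, if the arm or the gripper's body presses on something with over 40 N, if the wrist force passes 120 N, or if a joint passes its speed limit or range.

## Working session

There is one attempt and no reset: what is moved stays moved. The work goes in short steps, Python scripts to look and compute and a shell command to move; the robot and the scene stay as the last step left them, time stands still between calls to the robot, and variables do not carry over. Pictures are saved under pics/ and viewed, on a budget of 10 in all, crops included, one or two more only if the job needs it, and the job is handed in when it is done.

```bash
mkdir -p pics
cat > h.py <<'E'
import numpy as np, cv2
from scipy.spatial.transform import Rotation as R
from workcell import arm
def K(p):
    f=240/np.tan(np.radians(p["vertical_fov"])/2); return f
def rot(p):
    a=np.array(p["attitude"],float)
    return R.from_quat(a).as_matrix() if a.shape==(4,) else a
def ray(p,u,v):
    f=K(p); d=rot(p)@np.array([(u-p["cx"])/f,-(v-p["cy"])/f,-1]); return np.array(p["xyz"]),d/np.linalg.norm(d)
def atz(p,u,v,z):
    o,d=ray(p,u,v); return o+d*(z-o[2])/d[2]
def tri(rs):
    A=0;b=0
    for o,d in rs:
        M=np.eye(3)-np.outer(d,d);A=A+M;b=b+M@o
    return np.linalg.solve(A,b)
def proj(p,X):
    c=rot(p).T@(np.array(X)-p["xyz"]); f=K(p); return p["cx"]-f*c[0]/c[2], p["cy"]+f*c[1]/c[2]
def save(n,img): cv2.imwrite("pics/"+n,cv2.cvtColor(np.ascontiguousarray(img),cv2.COLOR_RGB2BGR))
E
python3 - <<'E'
from h import *
print(arm.nose_length, arm.state())
ps={}
for n in("top","scene","wrist"):
    p=arm.camera(n); ps[n]=p; print(n,{k:v for k,v in p.items() if k!="img"})
    for q in("cup_center","mill","timer","rack","wash","tape"):
        print(q,[(np.round(d["conf"],2),np.round(d["box"])) for d in arm.search_frame(p,q)[:3]])
save("a.png",np.hstack([ps["top"]["img"],ps["scene"]["img"]])[::1]) if 0 else None
save("top.png",ps["top"]["img"]);save("scene.png",ps["scene"]["img"])
E
```

```text
11.0 {'t': 0.0, 'joint_pos': array([-1.20401719e+00,  1.26392055e-01, -4.05908860e-02,  1.40539987e+00,
        7.60644270e-06,  1.57084016e+00]), 'qd': array([-0.00022096, -0.00021028,  0.00033365,  0.00085402, -0.00066768,
        0.0007655 ]), 'joint_efforts': array([-1.54042123e-04, -4.35913289e+01,  3.52923810e+01,  1.74505968e-02,
       -2.03053160e-04, -1.24586310e-05]), 'ee_pos': array([ 188.13559921, -489.72334986,  241.5299689 ]), 'tool_rot': array([ 9.83234898e-01,  1.82341732e-01, -1.40936393e-04, -7.80633276e-04]), 'force': array([ 0.47092597, -1.44947911,  0.16443609]), 'ft_torque': array([ 0.06247607,  0.00210262, -0.01268922]), 'width': 85.43523149248855}
top {'vertical_fov': 53.98906123622185, 'cx': 325.21784357971603, 'cy': 236.55306874116752, 'xyz': array([ 401.57445022, -264.52091996,  946.95046671]), 'attitude': array([-0.06756483,  0.04229386,  0.71031334, -0.69935769]), 'shot': 1}
cup_center [(np.float64(0.97), array([432., 355.,  40.,  31.])), (np.float64(0.74), array([438., 243.,  34.,  25.])), (np.float64(0.68), array([384., 254.,  33.,  32.]))]
mill [(np.f
[... 791 characters left out ...]
 50.,  55.]))]
timer [(np.float64(0.48), array([293., 270.,  19.,  21.]))]
rack [(np.float64(0.82), array([350., 229.,  66.,  52.]))]
wash [(np.float64(0.61), array([348., 153.,  34.,  79.])), (np.float64(0.45), array([351., 227.,  66.,  55.]))]
tape [(np.float64(0.74), array([358., 348.,  41.,  38.])), (np.float64(0.69), array([225., 217.,  49.,  51.]))]
wrist {'vertical_fov': 62.99848460612011, 'cx': 315.983374331628, 'cy': 239.06588383268237, 'xyz': array([ 262.01573035, -461.83383432,  374.69240825]), 'attitude': array([-0.12796429,  0.08782154, -0.55976665,  0.81398637]), 'shot': 3}
cup_center [(np.float64(0.97), array([295.,  44.,  72.,  72.]))]
mill []
timer []
rack []
wash []
tape []
```

View pics/top.png

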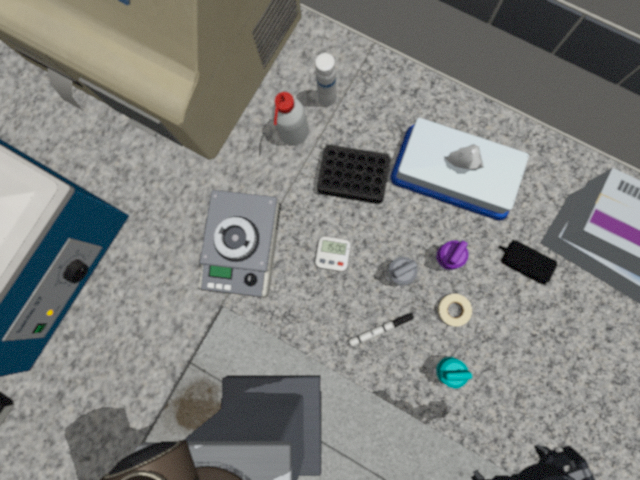

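View pics/scene.png

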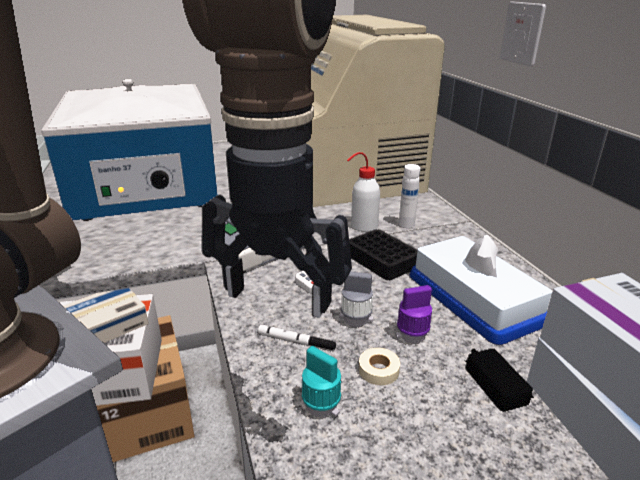

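The real cup is the grey/white one at top (402,270) and scene (357,297). The purple and turquoise ones are look-alikes. The collar is at top (236,238).

Run:
```python
from h import *
p=arm.camera("top");s=arm.camera("scene")
S=arm.state();T=R.from_quat(S["tool_rot"]).as_matrix();print("tool",T.round(3).tolist())
print("cup mid tri",tri([ray(p,400.5,270),ray(s,354.5,300.5)]).round(1))
print("top grip z=98",atz(p,404,268,98),"foot?",atz(p,400,272,40))
print("collar",atz(p,236.5,238,96), "timer",atz(p,333,254,15),"tape",atz(p,455,310,10),"rack",atz(p,354,174,34))
a=atz(p,226,190,70);b=atz(p,277,194,70);c=atz(p,203,292,0);print("mill corners",[x.round(0) for x in(atz(p,214,192,70),atz(p,279,196,70),atz(p,266,296,40),atz(p,201,291,40))])
w=arm.camera("wrist");print("wristcam in tool",(T.T@(w["xyz"]-S["ee_pos"])).round(1),(T.T@rot(w)).round(3).tolist())
print(S["ee_pos"])
x0,y0=180,170
im=cv2.resize(p["img"][170:310,180:440],None,fx=3,fy=3,interpolation=cv2.INTER_CUBIC);save("c.png",im)
```

```text
tool [[0.933, 0.359, 0.0], [0.359, -0.933, -0.0], [0.0, 0.0, -1.0]]
cup mid tri [ 476.4 -376.3   38.3]
top grip z=98 [ 475.23195354 -375.69956444   98.        ] foot? [ 472.71285405 -375.3797038    40.        ]
collar [535.60959922 -71.36395933  96.        ] timer [ 512.58038359 -247.08516394   15.        ] tape [ 399.42769544 -482.81017845   10.        ] rack [ 670.57387262 -291.88380192   34.        ]
mill corners [array([630., -20.,  70.]), array([ 620., -146.,   70.]), array([ 431., -118.,   40.]), array([442.,   9.,  40.])]
wristcam in tool [ 7.900e+01  1.000e-01 -1.324e+02] [[-0.001, 0.952, 0.307], [1.0, 0.001, 0.0], [-0.0, 0.307, -0.952]]
[ 188.25628702 -490.06791935  242.31751033]
```

View pics/c.png

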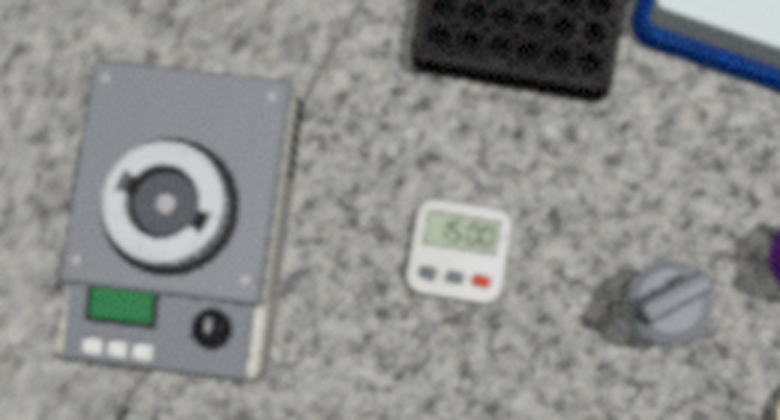

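```bash
python3 - <<'E'
from h import *
p=arm.camera("top")
an=lambda a,b:np.degrees(np.arctan2((b-a)[1],(b-a)[0]))
print("web",an(atz(p,394,275.5,98),atz(p,414.5,260.5,98)),"notch",an(atz(p,222.3,230.7,96),atz(p,247.7,243.3,96)),
"mill x",an(atz(p,279-13,196+100,70),atz(p,279,196,70)), an(atz(p,203,263,70),atz(p,213,191,70)))
E
python3 -m handwheel '[[-1,0,0,0,0,0,1]]'
python3 -c "from h import *;S=arm.state();print(S['joint_pos'],R.from_quat(S['tool_rot']).as_matrix().round(3))"
```

```text
web -54.973529346945384 notch -117.13257705339409 mill x -7.124395822914285 -6.400018289575301
t: 1.35
ee_pos: [188.3, -490.1, 242.3]
tool_rot: [0.99, 0.138, 0.0, 0.0]
force: [0.6, -0.1, 0.9]
width: 85.5
[-1.20397547e+00  1.25786639e-01 -3.95883814e-02  1.40538186e+00
  9.29826236e-07  1.65978737e+00] [[ 0.962  0.274  0.   ]
 [ 0.274 -0.962 -0.   ]
 [ 0.     0.    -1.   ]]
```

```bash
python3 -m handwheel '[[-1,0.8,-0.08,0,0,0,0],[-1,0.8,-0.08,0,0,0,0],[-1,0.8,-0.08,0,0,0,0],[-1,0.8,-0.08,0,0,0,0]]' >/dev/null
python3 -m handwheel '[[-1,0.8,-0.08,0,0,0,0],[-1,0.8,-0.08,0,0,0,0],[-1,0.8,-0.08,0,0,0,0],[-1,0.54,-0.06,0,0,0,0]]' 
python3 -m handwheel '[[-1,0,0,0,0,0,-1],[-1,0,0,0,0,0,-1],[-1,0,0,0,0,0,-1],[-1,0,0,0,0,0,-1],[-1,0,0,0,0,0,-1]]' >/dev/null
python3 -m handwheel '[[-1,0,0,0,0,0,-1],[-1,0,0,0,0,0,-1],[-1,0,0,0,0,0,-1],[-1,0,0,0,0,0,-1],[-1,0,0,0,0,0,-1]]' >/dev/null
python3 -m handwheel '[[-1,0,0,0,0,0,-1],[-1,0,0,0,0,0,-1],[-1,0,0,0,0,0,-1],[-1,0,0,0,0,0,-1],[-1,0,0,0,0,0,-1]]' >/dev/null
python3 -m handwheel '[[-1,0,0,0,0,0,-1],[-1,0,0,0,0,0,-1],[-1,0,0,0,0,0,-1],[-1,0,0,0,0,0,-1],[-1,0,0,0,0,0,-1]]' >/dev/null
python3 -m handwheel '[[-1,0,0,0,0,0,-1],[-1,0,0,0,0,0,-0.8],[-1,0,0,0,0,0,0]]'
python3 - <<'E'
from h import *
w=arm.camera("wrist");S=arm.state();T=R.from_quat(S["tool_rot"]).as_matrix()
print(S["ee_pos"],np.degrees(np.arctan2(T[1,0],T[0,0])),S["joint_pos"].round(3))
for d in arm.search_frame(w,"cup_center"):print(d["conf"],np.round(d["box"]))
print(proj(w,[475,-376,98]))
save("w1.png",w["img"])
E
```

```text
t: 2.15
ee_pos: [477.1, -374.3, 242.0]
tool_rot: [0.99, 0.14, 0.0, -0.0]
force: [0.0, -0.4, 1.1]
width: 85.7
t: 4.45
ee_pos: [474.8, -375.6, 242.2]
tool_rot: [0.462, 0.887, -0.0, -0.0]
force: [0.3, -0.9, -0.4]
width: 85.7
[ 474.81511745 -375.58144294  242.24218248] 124.92863153472088 [-0.669  0.282  0.152  1.442 -0.     0.292]
0.83 [279. 172.  66.  88.]
0.8 [  8. 133. 113.  74.]
0.62 [250. 270.  61.  99.]
0.4 [545.   1.  92.  76.]
(np.float64(315.4961994568423), np.float64(225.7148577570411))
```

View pics/w1.png

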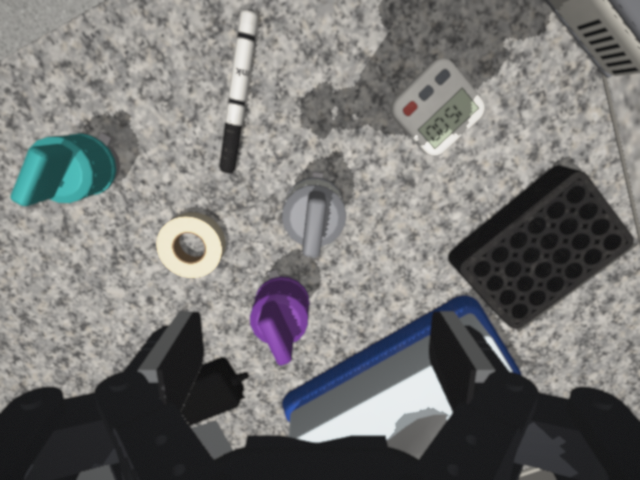

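The cup is under the tool, with its web top centred near (315,226) as predicted. The web leans a few degrees in the picture. I'll go lower for a second view.

```bash
python3 - <<'E'
from h import *
import pickle
pickle.dump(arm.camera("wrist"),open("wA.pkl","wb"))
E
python3 -m handwheel '[[-1,0,0,0.6,0,0,0],[-1,0,0,0.6,0,0,0],[-1,0,0,0,0,0,0],[-1,0,0,0,0,0,0]]'
python3 - <<'E'
from h import *
import pickle
a=pickle.load(open("wA.pkl","rb"));b=arm.camera("wrist");pickle.dump(b,open("wB.pkl","wb"))
print(proj(b,[475,-376,98]))
ca=cv2.resize(a["img"][170:280,265:365],(400,440),interpolation=cv2.INTER_CUBIC)
cb=cv2.resize(b["img"][140:300,250:395],(400,441),interpolation=cv2.INTER_CUBIC)[:440]
save("w2.png",np.hstack([ca,cb]))
E
```

```text
t: 5.0
ee_pos: [474.6, -375.4, 182.5]
tool_rot: [0.462, 0.887, 0.0, -0.001]
force: [0.3, 0.1, 0.5]
width: 85.7
(np.float64(315.516760104658), np.float64(254.1165996262322))
```

View pics/w2.png

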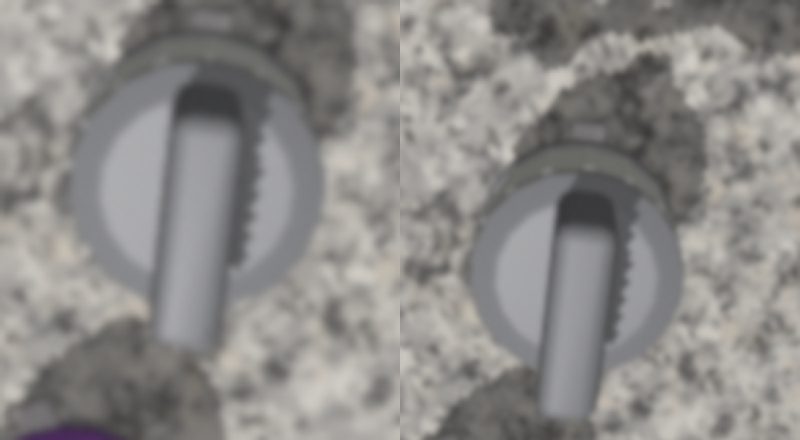

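Run:
```python
from h import *
import pickle
a=pickle.load(open("wA.pkl","rb"));b=pickle.load(open("wB.pkl","rb"))
for u in [((317.5,199.5),(316.7,222.6)),((311.75,256),(309.8,290.4))]: print(tri([ray(a,*u[0]),ray(b,*u[1])]))
for p,f,n in((a,(317.5,199.5),(311.75,256)),(b,(316.7,222.6),(309.8,290.4))):
    F=atz(p,*f,97);N=atz(p,*n,97);d=F-N;print("mid",(F+N)/2,"len",np.linalg.norm(d),"ang",np.degrees(np.arctan2(d[1],d[0])))
```

```text
[ 463.94344955 -358.31292563  103.87058089]
[ 486.37614715 -397.87162003   95.87784543]
mid [ 475.77319768 -378.32553353   97.        ] len 43.61484252255438 ang 119.22992500288967
mid [ 475.26183219 -378.82907805   97.        ] len 43.05923194669452 ang 119.36055223549242
```

The web top comes out at about 100 mm (text: 98) and 43 mm long (text: 46), which agrees. Its middle is (475.5,-378.5) at 119.3°. I'll align, descend and grip.

```bash
python3 -m handwheel '[[-1,0,0,0,0,0,1],[-1,0,0,0,0,0,0.12],[-1,-0.06,-0.014,0.5,0,0,0],[-1,0,0,0.5,0,0,0],[-1,0,0,0.5,0,0,0]]'
python3 -m handwheel '[[-1,0,0,0.3,0,0,0],[-1,0,0,0.24,0,0,0],[-1,0,0,0,0,0,0],[-1,0,0,0,0,0,0]]'
python3 -m handwheel '[[1,0,0,0,0,0,0],[1,0,0,0,0,0,0],[1,0,0,0,0,0,0],[1,0,0,0,0,0,0],[1,0,0,0,0,0,0]]'
python3 -m handwheel '[[1,0,0,0,0,0,0],[1,0,0,0,0,0,0],[1,0,0,0,0,0,0],[1,0,0,0,0,0,0],[1,0,0,0,0,0,0]]'
```

```text
t: 5.55
ee_pos: [476.5, -379.2, 108.2]
tool_rot: [0.504, 0.864, -0.0, 0.001]
force: [1.2, 0.3, -0.4]
width: 85.9
t: 5.95
ee_pos: [476.1, -378.9, 81.3]
tool_rot: [0.504, 0.864, -0.0, 0.001]
force: [0.2, -1.1, 0.9]
width: 85.4
t: 6.45
ee_pos: [475.7, -378.6, 80.5]
tool_rot: [0.504, 0.863, -0.0, 0.0]
force: [-1.1, 1.8, 11.5]
width: 13.0
t: 6.95
ee_pos: [475.7, -378.6, 80.5]
tool_rot: [0.504, 0.863, -0.0, 0.0]
force: [-0.2, 0.7, 2.6]
width: 13.1
```

Gripped (13.1 mm across). Next I lift and turn to the insertion heading, with the TCP yaw near -117°.

```bash
python3 -m handwheel '[[1,0,0,-0.3,0,0,0],[1,0,0,-0.6,0,0,0],[1,0,0,-0.7,0,0,0],[1,0,0,-0.7,0,0,0],[1,0,0,-0.7,0,0,0]]'
for i in 1; do python3 -m handwheel '[[1,0,0,0,0,0,-1],[1,0,0,0,0,0,-1],[1,0,0,0,0,0,-1],[1,0,0,0,0,0,-1],[1,0,0,0,0,0,-1]]'>/dev/null; done
python3 -m handwheel '[[1,0,0,0,0,0,-1],[1,0,0,0,0,0,-1],[1,0,0,0,0,0,-1],[1,0,0,0,0,0,-1],[1,0,0,0,0,0,-1]]'>/dev/null
python3 -m handwheel '[[1,0,0,0,0,0,-1],[1,0,0,0,0,0,-1],[1,0,0,0,0,0,-1],[1,0,0,0,0,0,-1],[1,0,0,0,0,0,-1]]'>/dev/null
python3 -m handwheel '[[1,0,0,0,0,0,-1],[1,0,0,0,0,0,-1],[1,0,0,0,0,0,-1],[1,0,0,0,0,0,-1],[1,0,0,0,0,0,-1]]'>/dev/null
python3 -m handwheel '[[1,0,0,0,0,0,-1],[1,0,0,0,0,0,-1],[1,0,0,0,0,0,-1],[1,0,0,0,0,0,-1],[1,0,0,0,0,0,-0.7]]'
python3 -m handwheel '[[1,-0.72,0.17,0,0,0,0],[1,-0.72,0.17,0,0,0,0],[1,-0.72,0.17,0,0,0,0],[1,-0.72,0.17,0,0,0,0],[1,-0.72,0.17,0,0,0,0]]'
python3 -m handwheel '[[1,-0.72,0.17,0,0,0,0],[1,-0.72,0.17,0,0,0,0],[1,-0.72,0.17,0,0,0,0],[1,-0.72,0.17,0,0,0,0],[1,-0.72,0.17,0,0,0,0]]'
python3 -m handwheel '[[1,0,0,0.1,0,0,0],[1,0,0,0,0,0,0],[1,0,0,0,0,0,0]]'
python3 - <<'E'
from h import *
w=arm.camera("wrist");S=arm.state();T=R.from_quat(S["tool_rot"]).as_matrix()
print(S["ee_pos"],np.degrees(np.arctan2(T[1,0],T[0,0])),S["joint_pos"].round(3),S["force"],S["width"],T[2])
print(proj(w,[536,-71,96]))
save("w3.png",w["img"])
import pickle;pickle.dump(w,open("wC.pkl","wb"))
E
```

```text
t: 7.45
ee_pos: [475.3, -378.1, 230.5]
tool_rot: [0.504, 0.863, 0.0, -0.001]
force: [0.6, -0.0, -2.8]
width: 13.4
t: 9.95
ee_pos: [475.4, -378.2, 229.0]
tool_rot: [-0.523, 0.852, 0.001, -0.0]
force: [0.7, -0.3, -3.0]
width: 12.8
t: 10.45
ee_pos: [519.6, -197.3, 229.2]
tool_rot: [-0.522, 0.853, 0.001, -0.0]
force: [0.9, -0.3, -2.5]
width: 13.4
t: 10.95
ee_pos: [563.7, -17.7, 229.3]
tool_rot: [-0.522, 0.853, 0.001, -0.001]
force: [0.0, 0.7, -2.8]
width: 13.1
t: 11.25
ee_pos: [563.4, -19.8, 224.6]
tool_rot: [-0.522, 0.853, 0.0, -0.001]
force: [-0.0, -0.8, -2.7]
width: 13.1
[563.53686042 -20.1510481  224.90012814] -117.14875159513981 [-0.036  0.201  0.012  1.383 -0.    -1.133] [-0.65587846  0.18393866 -2.50360653] 12.618632048108985 [ 5.77465965e-04  8.01641776e-04 -9.99999512e-01]
(np.float64(317.96734528685903), np.float64(145.972185932536))
```

View pics/w3.png

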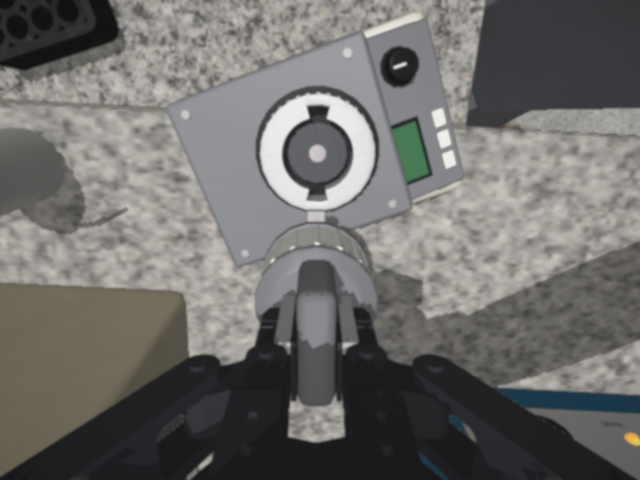

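```bash
cat > meas.py <<'E'
from h import *
def ring(w,guess,box=75):
    u,v=guess;g=cv2.cvtColor(w["img"],cv2.COLOR_RGB2GRAY);x0,y0=int(u-box),int(v-box)
    c=g[y0:y0+2*box,x0:x0+2*box]
    m=(c>165).astype(np.uint8);n,l,st,ce=cv2.connectedComponentsWithStats(m)
    k=1+np.argmax(st[1:,4]);m=(l==k).astype(np.uint8)
    h=cv2.convexHull(max(cv2.findContours(m,0,1)[0],key=cv2.contourArea))
    e=cv2.fitEllipse(h);return np.array(e[0])+[x0,y0],e[1],e[2],m,(x0,y0)
E
python3 - <<'E'
from meas import *
import pickle
w=pickle.load(open("wC.pkl","rb"));p=arm.camera("top")
c,ax,an,m,o=ring(w,(318,151));print("wrist ring",c,ax,an,"at96",atz(w,*c,96))
ct,axt,_,mt,_=ring(p,(236,238),28);print("top ring",ct,axt,atz(p,*ct,96))
print("tri",tri([ray(w,*c),ray(p,*ct)]))
# notch direction: dark pixels between radii 25 and 29 mm
X=atz(w,*c,96);g=cv2.cvtColor(w["img"],cv2.COLOR_RGB2GRAY)
for r in(25.5,26.5,27.5):
    th=np.radians(np.arange(0,360,.5));pr=[]
    for t in th:
        u,v=proj(w,X+[r*np.cos(t),r*np.sin(t),0]);pr.append(g[int(round(v)),int(round(u))])
    d=np.array(pr)<120;z=np.sum(np.exp(2j*th)[d]);print("notch axis",np.degrees(np.angle(z))/2,d.mean()*360*np.pi/180*r/2)
S=arm.state();T=R.from_quat(S["tool_rot"]).as_matrix();P=S["ee_pos"]
print("pred web end",[np.round(proj(w,P+T@[x,0,-17.5]),1) for x in(21,23,25)],"lug tip top",[np.round(proj(w,P+T@[x,0,69.5]),1) for x in(28,29.5,31)],"lug tip low",np.round(proj(w,P+T@[29.5,0,74.5]),1))
save("w3c.png",np.hstack([cv2.resize(w["img"][190:290,260:380],(480,400),interpolation=cv2.INTER_CUBIC)]))
E
```

```text
wrist ring [316.92210388 151.40203094] (113.9249267578125, 116.99746704101562) 177.76589965820312 at96 [538.18125703 -68.23097932  96.        ]
top ring [233.60928535 236.73265457] (40.09760284423828, 40.91572570800781) [538.07166184 -65.95746478  96.        ]
tri [537.269811   -68.45742967 104.65271469]
notch axis 61.72254725769196 11.349003461093126
notch axis 62.11458656598563 11.678434357407058
notch axis 61.70422685589515 12.239121379610234
pred web end [array([316.2, 298.4]), array([316.2, 292.8]), array([316.2, 287. ])] lug tip top [array([315.9, 212.4]), array([315.9, 209.7]), array([315.9, 206.9])] lug tip low [315.9 207.5]
```

View pics/w3c.png

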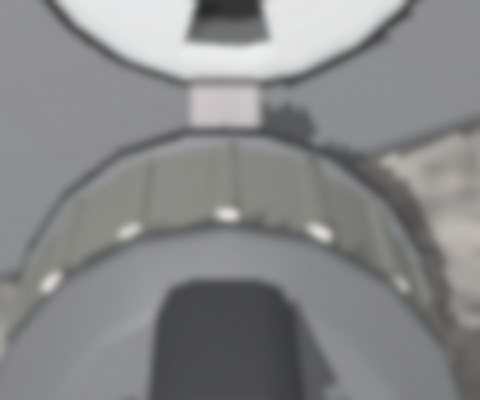

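Collar centre is at (538.0,-68.4) and the notch axis at 61.9°. The held cup's lug tip matches prediction, at 210 against 209.7. I'll move over the collar and go low.

```bash
python3 -m handwheel '[[1,0,0,0,0,0,0.18],[1,0.36,0,0,0,0,0],[1,0.36,0,0,0,0,0],[1,0.37,-0.01,0,0,0,0],[1,0,0,0,0,0,0]]'
python3 -m handwheel '[[1,0,0,0.3,0,0,0],[1,0,0,0.3,0,0,0],[1,0,0,0.24,0,0,0],[1,0,0,0,0,0,0],[1,0,0,0,0,0,0]]'
python3 - <<'E'
from meas import *
w=arm.camera("wrist");S=arm.state();T=R.from_quat(S["tool_rot"]).as_matrix()
print(S["ee_pos"],np.degrees(np.arctan2(T[1,0],T[0,0])),S["force"],T[:,2])
P=S["ee_pos"];print("lug tip", proj(w,P+T@[29.5,0,69.5]),"ring far", proj(w,np.array([538,-68.4,96])+T@[38,0,0]),"notch mouth r=30",proj(w,np.array([538,-68.4,96])+T@[30,0,0]))
save("w4.png",cv2.resize(w["img"][170:420,200:440],(768,800))[:600])
E
```

```text
t: 11.85
ee_pos: [537.3, -70.4, 225.7]
tool_rot: [-0.514, 0.858, -0.0, -0.0]
force: [-0.7, 0.7, -2.2]
width: 13.2
t: 12.35
ee_pos: [538.6, -67.8, 183.4]
tool_rot: [-0.515, 0.857, 0.0, -0.0]
force: [-0.1, 0.4, -2.8]
width: 13.1
[538.9902689  -67.74349639 183.91946292] -117.9894032464694 [-0.77536445  0.7593679  -2.28014816] [ 7.14198815e-04 -5.51368928e-05 -9.99999743e-01]
lug tip (np.float64(316.08256225867063), np.float64(210.52868673655797)) ring far (np.float64(317.12813443721427), np.float64(186.3375866181292)) notch mouth r=30 (np.float64(317.12830397402337), np.float64(200.24848873923298))
```

View pics/w4.png

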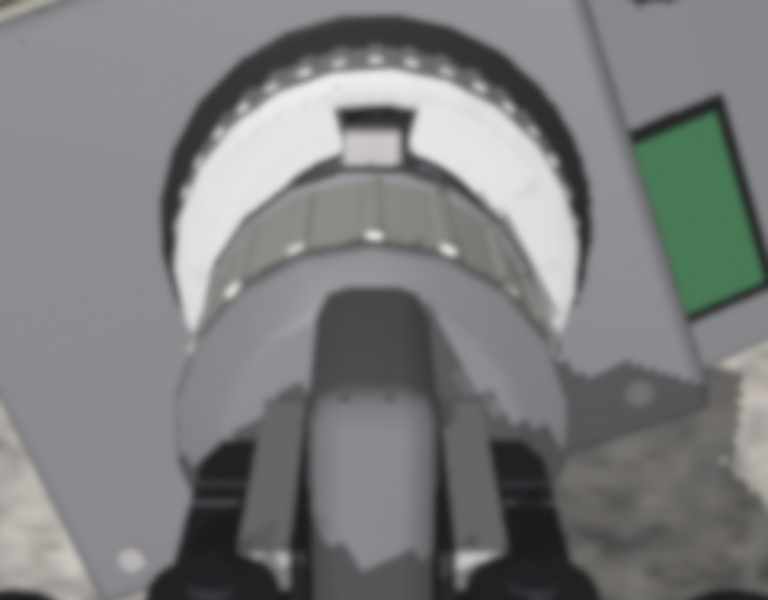

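Run:
```python
from meas import *
import pickle
w=pickle.load(open("wC.pkl","rb"));d=arm.camera("wrist");pickle.dump(d,open("wD.pkl","wb"))
g=cv2.cvtColor(w["img"],cv2.COLOR_RGB2GRAY).astype(int)
print("colC",g[84:220,317].tolist());print("rowC",g[140,250:390].tolist())
t=np.radians(-118);x=np.array([np.cos(t),np.sin(t),0]);C=np.array([538,-68.4,96])
def rx(p,u,v):
    q=atz(p,u,v,96)-C;return round(q@x,1),round(q@np.array([x[1],-x[0],0]),1)
for v in(92,107,120,185,199,211):print(v,rx(w,317,v))
for u in(259,284,351,378):print(u,rx(w,u,151))
g=cv2.cvtColor(d["img"],cv2.COLOR_RGB2GRAY).astype(int)
print("colD",g[175:225,316].tolist());print("rowD lug",g[214,300:335].tolist(),"notch",g[206,300:335].tolist())
for v in(192,203.75,208):print(v,rx(d,317,v))
```

```text
colC [146, 128, 99, 78, 72, 72, 78, 109, 154, 183, 206, 225, 234, 236, 235, 233, 230, 226, 221, 208, 172, 120, 73, 46, 38, 37, 37, 37, 38, 41, 48, 57, 64, 65, 66, 65, 66, 69, 80, 93, 99, 101, 101, 101, 101, 101, 100, 100, 100, 100, 100, 99, 100, 99, 100, 99, 99, 99, 102, 113, 144, 175, 195, 201, 201, 200, 200, 200, 198, 198, 197, 196, 195, 195, 194, 193, 187, 166, 135, 108, 99, 98, 98, 97, 97, 97, 96, 97, 97, 97, 97, 97, 97, 97, 97, 98, 97, 92, 78, 59, 49, 52, 53, 54, 52, 53, 53, 53, 52, 57, 71, 90, 105, 110, 113, 118, 139, 184, 222, 234, 234, 232, 228, 220, 201, 166, 146, 161, 184, 195, 197, 197, 196, 195, 194, 191]
rowC [148, 147, 148, 146, 139, 119, 90, 69, 64, 75, 114, 166, 209, 225, 230, 231, 231, 233, 234, 234, 234, 234, 235, 235, 235, 235, 234, 234, 233, 234, 234, 234, 230, 216, 170, 111, 63, 41, 40, 53, 73, 90, 97, 98, 100, 101, 102, 102, 101, 99, 100, 100, 100, 100, 100, 100, 100, 100, 101, 100, 101, 100, 101, 101, 100, 100, 100, 99, 99, 98, 100, 100, 100, 100, 100, 100, 99, 100, 99, 100, 100, 100, 98, 98, 96, 95, 97, 98, 98, 98, 97, 96, 94, 86, 73, 61, 54, 47, 50, 86, 146, 
[... 606 characters left out ...]
4, 60, 57, 57, 55, 56, 58, 67, 84, 101, 114, 132, 158, 162, 143, 146, 187, 222, 234, 236, 234, 231, 227, 224, 219, 210, 183, 137, 84, 51, 48, 51, 55, 65, 91, 125, 159, 184, 196, 198, 198, 197, 197, 194, 187, 165, 129, 99, 103, 124]
rowD lug [228, 228, 229, 229, 229, 223, 209, 190, 193, 200, 202, 201, 201, 201, 200, 199, 198, 198, 198, 199, 201, 202, 200, 191, 165, 123, 80, 85, 136, 189, 219, 227, 229, 229, 230] notch [229, 229, 229, 228, 221, 189, 136, 89, 61, 45, 38, 40, 41, 45, 48, 49, 51, 52, 52, 51, 50, 48, 49, 51, 51, 52, 51, 51, 63, 102, 156, 202, 223, 228, 229]
192 (np.float64(34.5), np.float64(-0.5))
203.75 (np.float64(27.6), np.float64(-0.5))
208 (np.float64(25.1), np.float64(-0.5))
```

Notch ends and rim edges put the collar axis about 2 mm back along tool x from my first estimate. I'll correct x by -1.1 mm and y by +0.5 mm, then feel downwards.

```bash
python3 -m handwheel '[[1,-0.022,0.01,0,0,0,0],[1,0,0,0.06,0,0,0],[1,0,0,0.06,0,0,0],[1,0,0,0,0,0,0]]'
python3 -m handwheel '[[1,0,0,0.04,0,0,0],[1,0,0,0.04,0,0,0],[1,0,0,0,0,0,0]]'
python3 -m handwheel '[[1,0,0,0.04,0,0,0],[1,0,0,0,0,0,0]]'
python3 -m handwheel '[[1,0,0,0.04,0,0,0],[1,0,0,0,0,0,0]]'
```

```text
t: 12.85
ee_pos: [538.6, -66.4, 176.7]
tool_rot: [-0.515, 0.857, 0.0, -0.0]
force: [0.5, 0.5, -2.2]
width: 12.8
t: 13.15
ee_pos: [538.6, -66.4, 172.9]
tool_rot: [-0.515, 0.857, 0.0, -0.0]
force: [-0.1, -0.2, -2.6]
width: 13.0
t: 13.35
ee_pos: [538.7, -66.5, 171.0]
tool_rot: [-0.515, 0.857, 0.0, -0.0]
force: [-0.6, 0.3, -3.5]
width: 13.3
t: 13.55
ee_pos: [538.6, -66.4, 169.0]
tool_rot: [-0.515, 0.857, 0.0, -0.0]
force: [-1.3, 0.3, -2.8]
width: 12.8
```

Foot is at 88.5 with no contact force, so the lugs are going through the notches. I'll continue to the drive plate at foot 84.

```bash
python3 -m handwheel '[[1,0,0,0.04,0,0,0],[1,0,0,0,0,0,0]]'
python3 -m handwheel '[[1,0,0,0.04,0,0,0],[1,0,0,0,0,0,0]]'
python3 -m handwheel '[[1,0,0,0.02,0,0,0],[1,0,0,0,0,0,0],[1,0,0,0,0,0,0]]'
```

```text
t: 13.75
ee_pos: [538.7, -66.4, 167.0]
tool_rot: [-0.515, 0.857, 0.0, -0.0]
force: [0.4, -0.0, -3.5]
width: 12.9
t: 13.95
ee_pos: [538.7, -66.4, 165.0]
tool_rot: [-0.515, 0.857, 0.0, -0.0]
force: [-0.6, 0.2, -3.0]
width: 13.3
t: 14.25
ee_pos: [538.9, -66.5, 164.7]
tool_rot: [-0.515, 0.857, -0.0, 0.0]
force: [-2.4, 0.7, 1.0]
width: 12.8
```

```bash
python3 -m handwheel '[[1,0,0,0.04,0,0,0],[1,0,0,0,0,0,0]]'
python3 -m handwheel '[[1,0,0,0.04,0,0,0],[1,0,0,0,0,0,0]]'
python3 -m handwheel '[[1,0,0,0.04,0,0,0],[1,0,0,0,0,0,0]]'
python3 -m handwheel '[[1,0,0,0.02,0,0,0],[1,0,0,0.01,0,0,0],[1,0,0,0,0,0,0]]'
python3 -c "from h import *;print(arm.state()['ft_torque'],arm.state()['force'])"
```

```text
t: 14.45
ee_pos: [538.9, -66.4, 162.5]
tool_rot: [-0.515, 0.857, -0.0, 0.0]
force: [-2.0, 0.1, 2.9]
width: 12.7
t: 14.65
ee_pos: [538.9, -66.5, 160.6]
tool_rot: [-0.515, 0.857, -0.0, 0.0]
force: [-2.9, 1.0, 5.4]
width: 12.9
t: 14.85
ee_pos: [538.9, -66.5, 158.8]
tool_rot: [-0.515, 0.857, -0.0, 0.0]
force: [-4.0, 0.4, 7.4]
width: 13.1
t: 15.15
ee_pos: [539.0, -66.5, 157.7]
tool_rot: [-0.515, 0.857, -0.0, 0.0]
force: [-3.9, 1.6, 8.0]
width: 13.1
[0.21678042 1.13501233 0.00771036] [-3.92134531  1.58504275  7.9514533 ]
```

Pressed about 7 mm at 10.8 N, in the window. I'll go 0.5 mm more and start the clockwise turn, watching the torque.

```bash
cat > st.py <<'E'
from h import *
S=arm.state();T=R.from_quat(S["tool_rot"]).as_matrix()
print("yaw",np.degrees(np.arctan2(T[1,0],T[0,0])).round(2),"pos",S["ee_pos"].round(2),"F",S["force"].round(1),"M",S["ft_torque"].round(2),"t",S["t"],"q6",S["joint_pos"][5].round(2))
E
python3 -m handwheel '[[1,0.004,0.007,0.01,0,0,0],[1,0,0,0,0,0,0.5],[1,0,0,0,0,0,0.5],[1,0,0,0,0,0,0]]' >/dev/null; python3 st.py
python3 -m handwheel '[[1,0,0,0,0,0,0.5],[1,0,0,0,0,0,0.5],[1,0,0,0,0,0,0]]'>/dev/null; python3 st.py
```

```text
yaw -123.04 pos [539.35 -66.66 157.63] F [-2.4  0.3  8.3] M [ 0.14  0.62 -0.05] t 15.55 q6 -1.12
yaw -128.04 pos [539.55 -66.75 157.69] F [-0.9  0.   8.3] M [ 0.1   0.54 -0.01] t 15.85 q6 -1.03
```

```bash
python3 -m handwheel '[[1,0,0,0,0,0,0.8],[1,0,0,0,0,0,0.8],[1,0,0,0,0,0,0.8],[1,0,0,0,0,0,0]]'>/dev/null; python3 st.py
python3 -m handwheel '[[1,0,0,0,0,0,0.8],[1,0,0,0,0,0,0.8],[1,0,0,0,0,0,0.8],[1,0,0,0,0,0,0.8],[1,0,0,0,0,0,0]]'>/dev/null; python3 st.py
python3 -m handwheel '[[1,0,0,0,0,0,0.8],[1,0,0,0,0,0,0.8],[1,0,0,0,0,0,0.8],[1,0,0,0,0,0,0.8],[1,0,0,0,0,0,0]]'>/dev/null; python3 st.py
python3 -m handwheel '[[1,0,0,0,0,0,0.6],[1,0,0,0,0,0,0.6],[1,0,0,0,0,0,0]]'>/dev/null; python3 st.py
```

```text
yaw -140.08 pos [539.59 -66.67 157.69] F [-1.   0.2  9. ] M [ 0.15  0.48 -0.04] t 16.25 q6 -0.82
yaw -156.08 pos [539.62 -66.62 157.72] F [-0.8 -0.1  8.3] M [ 0.25  0.45 -0.02] t 16.75 q6 -0.54
yaw -172.08 pos [539.63 -66.65 157.71] F [-2.6 -0.1  7.7] M [ 0.16  0.41 -0.06] t 17.25 q6 -0.26
yaw -178.05 pos [539.66 -66.63 157.74] F [-0.5 -0.1  8.6] M [ 0.23  0.37 -0.09] t 17.55 q6 -0.16
```

```bash
python3 -m handwheel '[[1,0,0,0,0,0,0.7],[1,0,0,0,0,0,0.7],[1,0,0,0,0,0,0.7],[1,0,0,0,0,0,0.5],[1,0,0,0,0,0,0]]'>/dev/null; python3 st.py
python3 -m handwheel '[[1,0,0,0,0,0,0.3],[1,0,0,0,0,0,0]]'>/dev/null; python3 st.py
python3 -m handwheel '[[1,0,0,0,0,0,0.3],[1,0,0,0,0,0,0]]'>/dev/null; python3 st.py
```

```text
yaw 168.96 pos [539.71 -66.62 157.75] F [-1.3  0.3  7.1] M [ 0.17  0.38 -0.07] t 18.05 q6 0.07
yaw 167.48 pos [539.71 -66.62 157.74] F [-1.  -0.5  8.8] M [ 0.23  0.35 -0.05] t 18.25 q6 0.1
yaw 165.99 pos [539.73 -66.55 157.76] F [-1.8  1.5  8.3] M [0.2  0.26 0.06] t 18.45 q6 0.12
```

```bash
python3 -m handwheel '[[1,0,0,0,0,0,0.2],[1,0,0,0,0,0,0]]'>/dev/null; python3 st.py
python3 -m handwheel '[[1,0,0,0,0,0,0.15],[1,0,0,0,0,0,0]]'>/dev/null; python3 st.py
```

```text
yaw 165.03 pos [539.78 -66.48 157.76] F [-0.6  1.6  8.1] M [0.25 0.32 0.22] t 18.65 q6 0.14
yaw 164.31 pos [539.81 -66.45 157.76] F [-0.9  0.9  7.1] M [0.27 0.24 0.42] t 18.85 q6 0.15
```

The stop is felt: torque rose to 0.42 N m at 164.3°, 77.7° past the notches. I'll ease the twist a little, let the cup rise into the pocket, then open.

```bash
python3 -m handwheel '[[1,0,0,-0.03,0,0,-0.1],[1,0,0,-0.03,0,0,0],[1,0,0,0,0,0,0]]'>/dev/null; python3 st.py
python3 -m handwheel '[[-0.6,0,0,0,0,0,0],[-0.6,0,0,0,0,0,0],[-0.6,0,0,0,0,0,0],[-0.6,0,0,0,0,0,0],[-0.6,0,0,0,0,0,0]]'; python3 st.py
python3 - <<'E'
from h import *
w=arm.camera("wrist");save("w5.png",w["img"])
E
```

```text
yaw 164.77 pos [539.51 -66.43 159.86] F [2.2 1.2 4.3] M [ 0.32 -0.69  0.2 ] t 19.15 q6 0.14
t: 19.65
ee_pos: [538.2, -66.5, 159.1]
tool_rot: [0.133, 0.991, -0.0, -0.0]
force: [0.5, -0.0, -0.6]
width: 68.2
yaw 164.76 pos [538.24 -66.51 159.07] F [ 0.5 -0.  -0.6] M [ 0.02  0.01 -0.02] t 19.65 q6 0.14
```

View pics/w5.png

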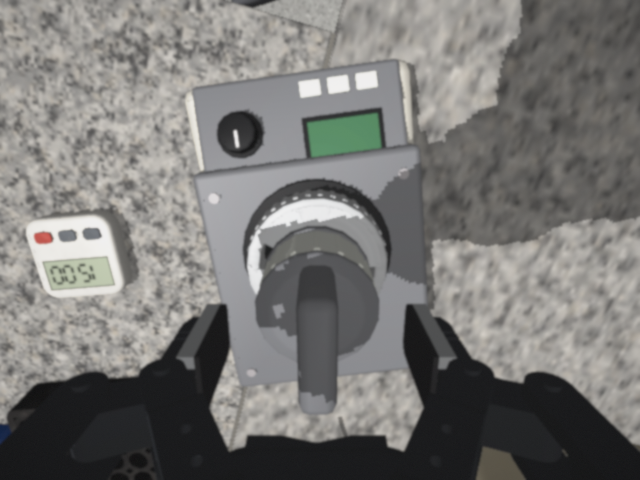

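Released, with the web upright and aligned at (318,340). The cup had already risen to foot ≈ 79.5, above the 78 the thick lip would allow, so it is in the pocket. I'll retreat straight up and verify.

```bash
python3 -m handwheel '[[-1,0,0,-0.1,0,0,0],[-1,0,0,-0.3,0,0,0],[-1,0,0,-0.6,0,0,0],[-1,0,0,-0.6,0,0,0],[-1,0,0,-0.4,0,0,0]]'; 
python3 -m handwheel '[[-1,-0.5,0,0,0,0,0],[-1,0,0,0,0,0,0],[-1,0,0,0,0,0,0]]'; python3 st.py
python3 - <<'E'
from h import *
import pickle
w=arm.camera("wrist");pickle.dump(w,open("wE.pkl","wb"))
print([(x,np.round(proj(w,np.array([538.9,-66.5,z])+x*np.array([np.cos(a),np.sin(a),0])),1)) for a in [np.radians(164.5)] for z in(176,178.5) for x in(-23,0,23)])
save("w6.png",cv2.resize(w["img"][100:400,160:480],(800,750))[:600])
E
```

```text
t: 20.2
ee_pos: [538.8, -66.5, 261.9]
tool_rot: [0.133, 0.991, -0.0, 0.001]
force: [0.4, -1.0, -0.9]
width: 85.5
t: 20.5
ee_pos: [562.5, -73.1, 259.1]
tool_rot: [0.133, 0.991, 0.0, -0.0]
force: [0.4, -0.5, -0.8]
width: 85.0
yaw 164.76 pos [562.54 -73.06 259.06] F [ 0.4 -0.5 -0.8] M [0.   0.03 0.  ] t 20.5 q6 0.14
[(-23, array([315.9, 250.9])), (0, array([316.1, 212.5])), (23, array([316.2, 171.7])), (-23, array([315.9, 252.3])), (0, array([316.1, 213.6])), (23, array([316.2, 172.3]))]
```

View pics/w6.png

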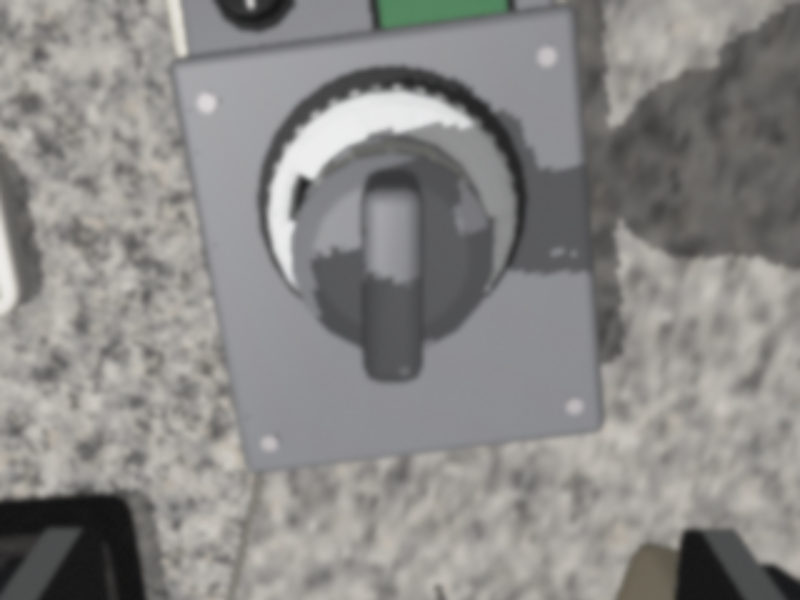

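The web runs from row 172 to 252 at column 316.8, matching the locked prediction in place and yaw. To settle the 2.5 mm height question, I'll touch the web's top lightly with shut fingers. Locked should touch near TCP 189.5, not locked near 187.

```bash
python3 -m handwheel '[[1,0.5,0,0,0,0,0],[1,0,0,0.4,0,0,0],[1,0,0,0.4,0,0,0],[1,0,0,0.3,0,0,0],[1,0,0,0,0,0,0]]'
python3 -m handwheel '[[1,0,0,0.1,0,0,0],[1,0,0,0.04,0,0,0],[1,0,0,0,0,0,0]]';python3 st.py
```

```text
t: 21.05
ee_pos: [536.5, -66.1, 202.1]
tool_rot: [0.132, 0.991, 0.0, -0.002]
force: [-0.0, 1.0, 0.1]
width: 12.3
t: 21.35
ee_pos: [538.6, -66.5, 197.7]
tool_rot: [0.133, 0.991, 0.0, 0.0]
force: [-0.2, -0.3, -1.2]
width: 0.2
yaw 164.76 pos [538.56 -66.47 197.66] F [-0.2 -0.3 -1.2] M [0.   0.04 0.  ] t 21.35 q6 0.14
```

```bash
python3 -m handwheel '[[1,0,0,0.06,0,0,0],[1,0,0,0.04,0,0,0],[1,0,0,0,0,0,0]]'>/dev/null;python3 st.py
python3 -m handwheel '[[1,0,0,0.03,0,0,0],[1,0,0,0,0,0,0]]'>/dev/null;python3 st.py
python3 -m handwheel '[[1,0,0,0.02,0,0,0],[1,0,0,0,0,0,0]]'>/dev/null;python3 st.py
```

```text
yaw 164.76 pos [538.35 -66.45 192.05] F [-0.5  0.3  0.5] M [ 0.01  0.02 -0.06] t 21.65 q6 0.14
yaw 164.77 pos [538.38 -66.43 190.62] F [-0.2  0.3  0.2] M [-0.06  0.01 -0.04] t 21.85 q6 0.14
yaw 164.77 pos [538.41 -66.47 189.68] F [-0.2  0.4  0.5] M [-0.01  0.05  0.  ] t 22.05 q6 0.14
```

```bash
python3 -m handwheel '[[1,0,0,0.01,0,0,0],[1,0,0,0,0,0,0]]'>/dev/null;python3 st.py
python3 -m handwheel '[[1,0,0,0.01,0,0,0],[1,0,0,0,0,0,0]]'>/dev/null;python3 st.py
```

```text
yaw 164.77 pos [538.49 -66.46 189.59] F [ 0.1 -0.1  2.3] M [ 0.04  0.17 -0.03] t 22.25 q6 0.14
yaw 164.77 pos [538.65 -66.49 189.51] F [-1.2 -0.4  5.4] M [0.01 0.27 0.03] t 22.45 q6 0.14
```

Contact is at TCP 189.6, so the top is at 178.6 and the cup is locked. I'll retreat and hand in.

```bash
python3 -m handwheel '[[1,0,0,-0.1,0,0,0],[1,0,0,-0.4,0,0,0],[1,0,0,-0.8,0,0,0],[1,0,0,-0.4,0,0,0],[1,0,0,0,0,0,0]]';python3 st.py
python3 - <<'E'
from h import *
p=arm.camera("top")
for q in("timer","rack","wash","tape"):
    print(q,[(np.round(d["conf"],2),np.round(d["box"])) for d in arm.search_frame(p,q)[:2]])
print(arm.finish_job())
E
```

```text
t: 22.95
ee_pos: [539.7, -66.6, 277.2]
tool_rot: [0.133, 0.991, 0.0, 0.003]
force: [-0.1, -0.5, 0.5]
width: 0.1
yaw 164.76 pos [539.68 -66.63 277.18] F [-0.1 -0.5  0.5] M [-0.05 -0.02  0.01] t 22.95 q6 0.14
timer [(np.float64(0.57), array([315., 238.,  35.,  33.]))]
rack [(np.float64(0.55), array([318., 143.,  75.,  64.])), (np.float64(0.33), array([270.,  93.,  34.,  52.]))]
wash [(np.float64(0.72), array([272.,  94.,  35.,  51.])), (np.float64(0.45), array([439., 294.,  33.,  32.]))]
tape [(np.float64(0.64), array([440., 296.,  35.,  29.]))]
the job is handed in; nothing more can be done
None
```

The grinding cup is fitted and locked on the mill, let go, and the job is handed in after about 23 s on the robot's clock.

**What I did:** I gripped the grey cup by its web and lined it up with the collar notches, which lay about 21° clockwise of the mill's y axis. I let it down onto the drive plate with no contact on the lip and pressed it about 7 mm at roughly 11 N. I then turned it clockwise until the stop was felt at about 77.7° and 0.4 N m, eased off, let it rise into the pocket and released it.

**Last checks:**
- **Height:** a light touch with shut fingers met the top of the web at 178.6 mm. Locked calls for 178.5; still under the thick lip would be about 176.
- **Position and turn:** in the wrist picture the web was within about 1 px of where the locked pose should put it.
- **Bystanders:** the timer, rack, wash bottle and tape were found within 1 to 3 px of their first places in the top camera.
- **Arm:** it was clear of everything at hand-in, with force readings near zero.

**Disagreements on the way:** all were resolved before the step they affected.
- The top camera read the web's angle about 6° off from the wrist camera; I used the wrist value.
- My first estimate of the collar centre was about 2 mm off; I corrected it from the notch and rim edges.
- Triangulating the collar from the top and wrist cameras gave 105 mm instead of 96; I used the stated 96, and the cup then met the drive plate within about 0.2 mm of its stated height.

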